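Lock the pipe-rest bar into its bench receiver

ROBOT

A 6-joint arm with a two-finger parallel gripper is mounted at the origin on the work surface. World frame = base frame: x ahead of the robot, y to its left, z up, the work surface at z = 0. Lengths are in m, angles in rad, forces in N, time in s.
With the tool pointing down it reaches from about 0.3 to 0.875 m from the base axis. Payload 6.4 kg.
Tool frame: the origin (TCP) lies midway between the tips of the shut fingers; the grasp point (between the pads) lies 19 mm behind it; z points along the fingers, y is the line along which they close (so a half turn about z gives the same grasp; the last joint's range is limited). The gripper opens to 85 mm and grips with 20 to 120 N. Pads are 22 mm wide; open, the fingers measure 114 mm over their backs; the gripper's body (76 mm by 85 mm) begins 54 mm behind the grasp point. The pads swing forward as they close: fully open they stand 13 mm farther back than shut.
Start: joints at [0.963, 0.181, 1.607, -0, 1.354, -0.206], TCP at [0.225, 0.529, 0.231] pointing down, gripper open.
Joint ranges: [-2.99, 2.99], [-0.89, 2.07], [0.3, 2.58], [-1.14, 4.28], [0, 2.63], [-3.12, 3.12]. Speed limits (rad/s): [2.57, 2.57, 3.01, 3.14, 3.14, 3.14].

INTERFACE

Orientations are given as a rotation vector (axis times angle).
In Python, from bench import status, optics, ticket gives the robot as it stands.
- The arm moves only by the tool send_rows, never from a script. Its argument "commands" is a list of rows, each a list of 7 numbers: the turn, a rotation vector about the tool's x, y, z in units of 10 degrees (1.0 is 10 degrees), then the shift along the tool's x, y, z in units of 30 mm (1.0 is 30 mm), then the opening, from 0 (shut) to 1 (fully open). In form: [[rx, ry, rz, dx, dy, dz, fingers], ...]. A call has exactly 5 rows; each row shifts and turns the commanded pose from where the row before left it, along the tool's axes as they then stand; what a row does not reach is not made up. A row lasts 1/8 s, in which the tool goes at most 62.5 mm and 10.7 degrees, less where a joint would pass 70% of its speed; a pose out of reach is approached as far as the arm can. A call is refused whole if a number of a shift passes 1 or a number of a turn 1, either way. A call with a gripper value outside its range is refused whole. The fingers move at their own pace and stop on an object; "squeeze" is the grip in N (left out, the last holds). Time passes only in rows, so rows that do not move let the fingers close, or fill a call up. It gives the time, the measured TCP pose, the force, the opening and the grip force at its end, in the units of the state.
- status.observe(): the state, without advancing time (a new reading comes with each control period).
- optics.snapshot(name): name is "scene" or "top" or "wrist"; returns the picture (384x512x3 uint8, red, green, blue); there is no depth.
- optics.get_calibration(name): a dict with "mtx" (3x3 intrinsics, pixels), "extrinsics" (4x4, takes a point from world to camera coordinates); the wrist camera has in their place "hand_eye" (4x4, takes a point from camera to tool coordinates, whose origin is the TCP and whose axes are the flange's). Camera axes: x right, y down, z forward; pixel columns grow to the right and rows downward; lengths in m; the calibration is good to about 2 mm. A picture is of the moment at which its call begins: read the wrist's pose just before it. get_calibration takes no time and is no camera call.
- ticket.finish_job(): hands the job in; it is judged then, once.
The state is a dict: "time_s": time; "q": joint angles; "qvel": joint speeds; "tau": joint torques, N m; "ee_pos": TCP position; "eef_rot": TCP orientation; "contact_force": force on the tool from outside, world axes, zero at the start; "moment": the same for the moment, N m; "grip_width": opening from 0.0 (shut) to 1.0 (fully open); "gripper_force": force on a finger pad.
Only numpy, scipy, OpenCV 4.12 (cv2) and the standard library are available. Lean on these libraries where they do the work, as an engineer would, in place of code of your own. Each camera call takes 0.05 s, during which the arm holds its last target. There are 200 camera calls.

TASK

Fit the loose pipe-rest bar, nose first and fork upward, into the open square mouth of the bench receiver: squeeze its spring button flush so that it can enter the mouth, then slide the bar in until the button pops out through the window in the receiver's side, and let go. Do not knock over the glass vase or the storage jar.

Things in the scene. Friction and masses are not known exactly. Their poses are not given: they have to be found in the camera images.
- rest_bar: Loose pipe-rest bar, 0.42 kg: bare steel square tube 180 mm long, 32 x 32 mm, lying on the bench, fork upward. Origin: centre of its underside, half way along (axis 16 mm above). x runs along it to the nose (x = +90 mm; last 12 mm taper to 22 x 22); z up. At x = -76 mm a fork of two thin prongs stands on top, 52 mm wide across y, to 62 mm above the origin. The -y side has the spring button
- bar_button (a point): Centre of the bar's spring button at the tube's -y face (bar frame x +25, y -16, z +16 mm); axes as the bar's. A steel block 24 mm long along the tube, 14 mm high, 8 mm proud when free, square-edged: proud, it butts on the receiver's mouth. A 22 mm finger over its tail half presses it flush and leaves its front half free to enter; then the receiver's wall keeps it down
- catch (a joint): Travel of the spring button into the bar, m: 0 = free, standing 8 mm proud; 0.008 = flush with the face; stop at 0.009. The spring pushes out with 3 N at 0 and about 8 N when flush; under the receiver's wall it reads 0.005 to 0.008
- bar_tip (a point): Centre of the nose end face of the rest bar, on the tube axis; axes as the bar's. Let go with the button just inside the mouth, the bar stays in but its tail sags by up to about 0.06 rad; pushed while sagging it jams, so level it as you push on
- receiver: Fixed grey square outer tube, 125 mm long, level on a pedestal with a steel foot plate (100 x 110 x 12 mm). Origin on the bench under the tube's middle; x runs along the tube from the mouth (x = -62.5 mm) inwards, the way the bar is pushed; z up. Tube axis 70 mm above the bench; inside 35 x 35 mm (1.5 mm clearance round the bar), walls 5 mm, outside 45 x 45 mm, open at both ends
- receiver_mouth (a point): Centre of the receiver's open mouth, on the tube axis, 70 mm above the bench; axes as the receiver's (x points into the tube)
- receiver_window (a point): Centre of the window (30 mm long, 20 mm high) in the receiver's -y wall, at its inner face: 45 mm inside the mouth, 17.5 mm from the axis; axes as the receiver's. With the bar home, bar_button lies here (within about 4 mm), the bar's axes agree with the receiver's and the button stands out through the window
- vase: Loose green glass vase, 125 mm tall, 80 mm across, standing upright on the far side of the bench; origin at the centre of its foot
- jar: Loose closed pale glass jar with a paper band and white cap, 130 mm tall, 80 mm across, standing upright on the far side of the bench; origin at the centre of its foot
There are look-alikes about, which are no part of the job. What is shaped like the rest_bar but purple is not meant. What is shaped like the receiver but purple is not meant.

How it is judged:
By the outcome, as a careful person would: the job done as asked, in the order asked, and still so for the second after the job is handed in, with the robot touching nothing.
It also fails if it takes over 61 s, if anything falls off the work surface, if the arm or the gripper's body presses on something with over 40 N, if the wrist force passes 120 N, or if a joint passes its speed limit or range.

## Working session

There is one attempt and no reset: what is moved stays moved. The work goes in short steps, Python scripts to look and compute and a tool call to move; the robot and the scene stay as the last step left them, time stands still between calls to the robot, and variables do not carry over. Pictures are saved under pics/ and viewed, at most 13 in all, crops included, and the job is handed in when it is done.

Besides the shell and the picture viewer there is one more tool, called after "Call:" as name(argument=value, ...), one argument or row to a line, values as JSON. send_rows: Moves the arm, as the interface text tells. Its arguments: {"type":"object","properties":{"commands":{"type":"array","items":{"type":"array","items":{"type":"number"}}},"squeeze":{"type":"number"}},"required":["commands"]}

```bash
mkdir -p pics
python3 - <<'E'
from bench import status, optics
import cv2, numpy as np
s=status.observe(); print({k:np.round(v,3).tolist() for k,v in s.items()})
for n in("scene","top"):
    im=optics.snapshot(n); cv2.imwrite(f"pics/{n}0.png",cv2.resize(im[:,:,::-1],(800,600),interpolation=cv2.INTER_CUBIC)); cv2.imwrite(f"pics/{n}0_raw.png",im[:,:,::-1])
    c=optics.get_calibration(n); print(n,np.round(c["mtx"],1).tolist(),np.round(c["extrinsics"],3).tolist())
print(np.round(optics.get_calibration("wrist")["hand_eye"],4).tolist(),np.round(optics.get_calibration("wrist")["mtx"],1).tolist())
E
```

```text
{'time_s': 0.0, 'q': [0.963, 0.182, 1.608, 0.0, 1.354, -0.206], 'qvel': [0.002, 0.001, -0.0, 0.002, -0.001, 0.0], 'tau': [-0.001, -44.489, -35.132, -0.0, 0.01, -0.0], 'ee_pos': [0.225, 0.529, 0.23], 'eef_rot': [-0.627, -3.078, 0.003], 'contact_force': [0.127, -0.387, -0.001], 'moment': [0.015, 0.033, 0.009], 'gripper_force': 0.0, 'grip_width': 0.997}
scene [[489.3, 0.0, 251.3], [0.0, 489.3, 190.3], [0.0, 0.0, 1.0]] [[0.058, 0.998, -0.019, -0.014], [0.694, -0.054, -0.718, -0.273], [-0.718, 0.028, -0.696, 1.9], [0.0, 0.0, 0.0, 1.0]]
top [[359.2, 0.0, 247.0], [0.0, 359.2, 197.6], [0.0, 0.0, 1.0]] [[0.004, -1.0, 0.019, -0.03], [-0.993, -0.007, -0.122, 0.457], [0.122, -0.018, -0.992, 1.165], [0.0, 0.0, 0.0, 1.0]]
[[-0.0001, -0.9626, -0.271, 0.0695], [1.0, 0.0, -0.0003, -0.001], [0.0003, -0.271, 0.9626, -0.1415], [0.0, 0.0, 0.0, 1.0]] [[300.1, 0.0, 249.8], [0.0, 300.1, 192.9], [0.0, 0.0, 1.0]]
```

View pics/scene0.png

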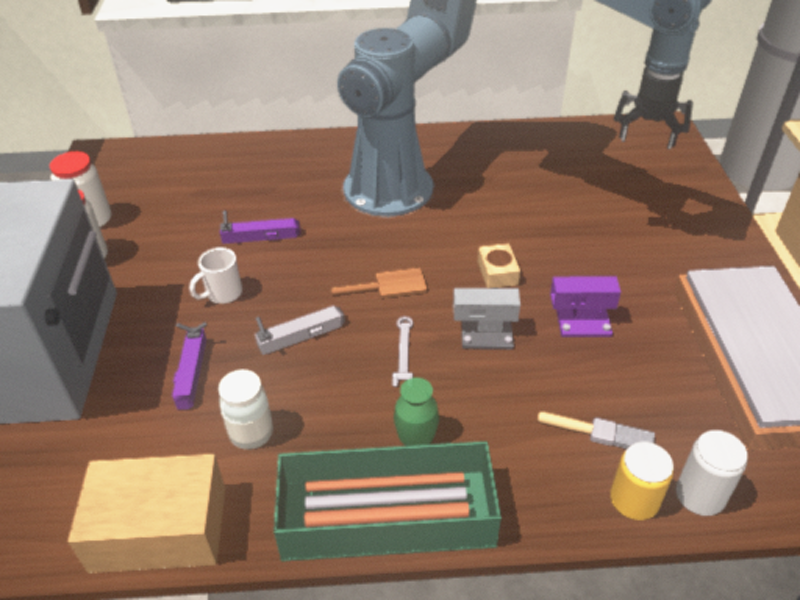

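View pics/top0.png

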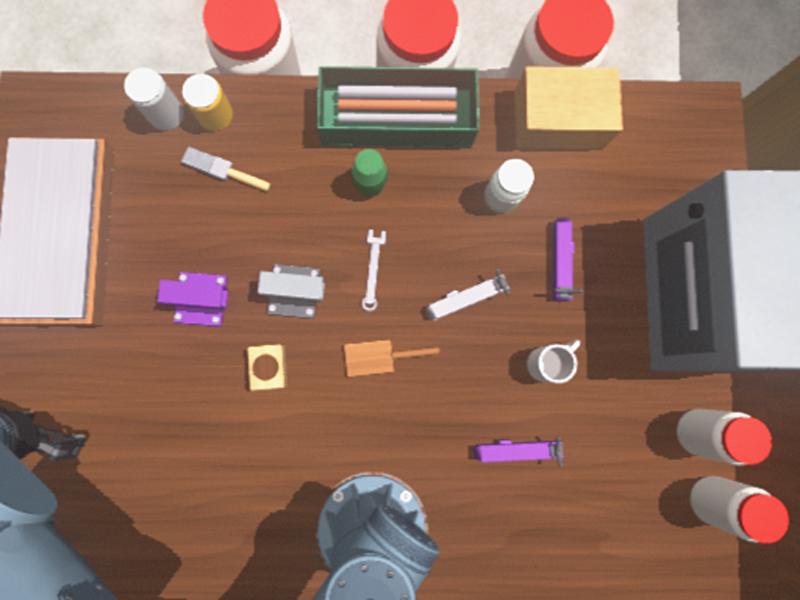

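The top picture shows the candidates for each thing:
- **Bar:** grey bar at (466,297), purple bars at (563,260) and (517,452). I choose the grey one. Its nose is at the left (432,312), its fork at (500,285) and its button on the far side.
- **Receiver:** grey at (291,284), purple at (195,295). I choose the grey one.
- **Keep clear:** vase at (369,172), jar at (510,185).

Next is a close crop to check the choice.

Run:
```python
import cv2, numpy as np
def crop(f,x,y,w,h):
    im=cv2.imread(f)[y:y+h,x:x+w]; im=cv2.resize(im,(400,300),interpolation=cv2.INTER_CUBIC)
    s=400/w
    for i in range(0,w,10): cv2.line(im,(int(i*s),0),(int(i*s),4 if i%50 else 12),(0,255,255),1)
    for i in range(0,h,10): cv2.line(im,(0,int(i*s)),(4,int(i*s)),(0,255,255),1)
    return im
m=np.vstack([np.hstack([crop("pics/top0_raw.png",264,166,72,54),crop("pics/top0_raw.png",152,156,72,54)]),
 np.hstack([crop("pics/scene0_raw.png",155,185,72,54),crop("pics/scene0_raw.png",276,175,72,54)])])
cv2.imwrite("pics/crop1.png",m)
```

```text
(no output)
```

View pics/crop1.png

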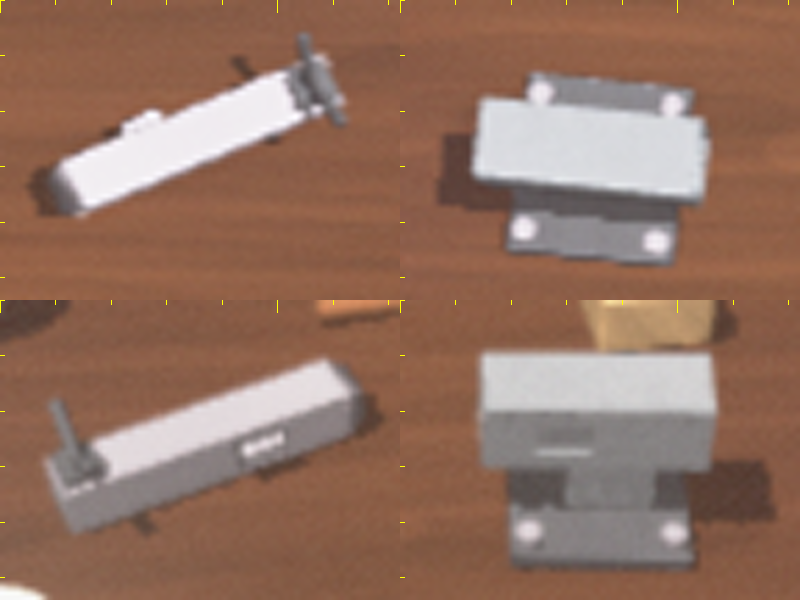

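The crop confirms the choice. The grey bar is fork up, with its button on the far side at crop (263,445). The grey receiver has its window in the far wall at (565,440), so the mouth is on the left in the scene view and faces the bar. Now I fit both poses from the corners.

```bash
cat > h.py <<'E'
import numpy as np, cv2
from scipy.optimize import least_squares
from scipy.spatial.transform import Rotation as R
from bench import status, optics
def proj(cam,P):
    c=optics.get_calibration(cam); q=P@c["extrinsics"][:3,:3].T+c["extrinsics"][:3,3]; q=q@c["mtx"].T
    return q[:,:2]/q[:,2:]
def world(p,P):
    c,s=np.cos(p[2]),np.sin(p[2]); P=np.array(P,float)/1000
    return np.c_[p[0]+c*P[:,0]-s*P[:,1], p[1]+s*P[:,0]+c*P[:,1], P[:,2]]
def fit(obs,p0):  # obs: list of (cam, model mm, raw pixels)
    f=lambda p:np.concatenate([(proj(c,world(p,M))-np.array(px)).ravel() for c,M,px in obs])
    r=least_squares(f,p0,loss="soft_l1"); return r.x,f(r.x).reshape(-1,2)
def unc(px,off,org): return (np.array(px,float)-off)/5.5556+org-0.5+0.5/5.5556
E
python3 - <<'E'
from h import *
A=unc([(484,97),(706,117),(702,199),(474,179)],(400,0),(152,156))
B=unc([(481,352),(712,352),(716,411),(479,409),(480,469),(711,471)],(400,300),(276,175))
Mt=[(62.5,-22.5,92.5),(-62.5,-22.5,92.5),(-62.5,22.5,92.5),(62.5,22.5,92.5)]
Ms=[(-62.5,22.5,92.5),(62.5,22.5,92.5),(62.5,-22.5,92.5),(-62.5,-22.5,92.5),(-62.5,-22.5,47.5),(62.5,-22.5,47.5)]
for o in ([("top",Mt,A),("scene",Ms,B)],[("top",Mt,A)],[("scene",Ms,B)]):
    p,r=fit(o,[.5,.2,1.57]); print("rec",np.round(p,4),np.round(r,1).tolist())
A=unc([(58,165),(85,213),(122,125),(160,111)],(0,0),(264,166))
Mt=[(78,-16,32),(78,16,32),(37,-24,23),(13,-24,23)]
B=unc([(45,460),(68,490),(78,533),(325,358),(352,395),(357,432),(241,440),(285,430),(241,466),(286,453)],(0,300),(155,185)) if 0 else unc([(45,460),(68,490),(78,533),(325,358),(352,395),(357,432)],(0,300),(155,185))
Ms=[(-90,16,32),(-90,-16,32),(-90,-16,0),(78,16,32),(78,-16,32),(78,-16,0)]
for o in ([("top",Mt,A),("scene",Ms,B)],[("top",Mt,A)],[("scene",Ms,B)]):
    p,r=fit(o,[.5,-.1,1.9]); print("bar",np.round(p,4),np.round(r,1).tolist())
print(world(p,[(14,0,0)]))
E
```

```text
rec [0.4969 0.1679 1.4857] [[-0.3, 0.2], [-0.8, 0.2], [-1.5, -0.5], [-0.2, -0.5], [-0.4, 0.1], [-1.0, 0.3], [-0.4, -0.0], [0.4, 0.1], [-0.3, -0.3], [-0.9, -0.4]]
rec [0.4963 0.1657 1.4914] [[0.3, 0.4], [-0.1, 0.3], [-0.8, -0.4], [0.5, -0.2]]
rec [0.4972 0.1692 1.4794] [[0.1, 0.0], [-0.5, 0.4], [0.0, 0.1], [0.8, 0.1], [0.1, -0.3], [-0.5, -0.2]]
bar [ 0.4824 -0.1971  1.9787] [[0.6, -0.4], [-0.4, -0.3], [-0.9, 0.2], [-1.2, -0.0], [0.5, -0.7], [-0.1, 0.7], [-0.5, -0.0], [0.1, -0.2], [-0.7, -0.5], [-0.9, -0.1]]
bar [ 0.4811 -0.1991  1.9626] [[1.1, -0.4], [0.0, -0.2], [-0.3, 0.4], [-0.6, 0.2]]
bar [ 0.4831 -0.1961  1.9731] [[0.8, -0.6], [0.1, 0.8], [-0.3, 0.1], [0.5, 0.0], [-0.4, -0.3], [-0.6, 0.1]]
[[ 0.47761206 -0.18324772  0.        ]]
```

```bash
cat >> h.py <<'E'
def go(xyz,yaw,pitch=0):
    """units still to go (tool axes as they stand): turn/10deg, shift/30mm; tool x at yaw, z down, then turned by pitch about tool y"""
    s=status.observe(); Rt=R.from_rotvec(s["eef_rot"])
    x=np.array([np.cos(yaw),np.sin(yaw),0]); z=np.array([0,0,-1.]); G=R.from_matrix(np.c_[x,np.cross(z,x),z])*R.from_rotvec([0,pitch,0])
    print("turn",np.round(np.degrees((Rt.inv()*G).as_rotvec())/10,3),"shift/30mm",np.round(Rt.inv().apply(np.array(xyz)-s["ee_pos"])/.03,3),
      "after-turn",np.round(G.inv().apply(np.array(xyz)-s["ee_pos"])/.03,3),"t",round(s["time_s"],2),"F",np.round(s["contact_force"],1),"w",round(s["grip_width"],3))
E
python3 -c "
from h import *
go([.4776,-.183,.15],1.975)"
```

```text
turn [-9.000e-03  2.000e-03  4.382e+00] shift/30mm [-17.043 -18.534   2.706] after-turn [-25.132  -1.576   2.682] t 0.1 F [ 0.8  0.1 -0.2] w 1.002
```

Call:
send_rows(
  commands=[
    [0, 0, 0.88, 0, 0, 0, 1],
    [0, 0, 0.88, 0, 0, 0, 1],
    [0, 0, 0.88, 0, 0, 0, 1],
    [0, 0, 0.88, 0, 0, 0, 1],
    [0, 0, 0.88, 0, 0, 0, 1],
  ],
)

```text
time_s: 0.72
ee_pos: [0.2246, 0.5289, 0.2307]
eef_rot: [1.741, 2.615, -0.002]
contact_force: [-0.2, -0.4, 0.1]
grip_width: 0.999
gripper_force: 0.0
```

Call:
send_rows(
  commands=[
    [0, 0, 0, -1, -0.05, 0, 1],
    [0, 0, 0, -1, -0.05, 0, 1],
    [0, 0, 0, -1, -0.05, 0, 1],
    [0, 0, 0, -1, -0.05, 0, 1],
    [0, 0, 0, -1, -0.05, 0, 1],
  ],
)

```text
time_s: 1.35
ee_pos: [0.2765, 0.3871, 0.2309]
eef_rot: [-1.734, -2.619, 0.001]
contact_force: [0.0, 1.6, 0.7]
grip_width: 1.001
gripper_force: 0.0
```

Call:
send_rows(
  commands=[
    [0, 0, 0, -1, -0.05, 0, 1],
    [0, 0, 0, -1, -0.05, 0, 1],
    [0, 0, 0, -1, -0.05, 0, 1],
    [0, 0, 0, -1, -0.05, 0, 1],
    [0, 0, 0, -1, -0.05, 0, 1],
  ],
)

```text
time_s: 1.98
ee_pos: [0.3281, 0.2462, 0.231]
eef_rot: [-1.734, -2.619, 0.001]
contact_force: [0.5, 0.3, -0.2]
grip_width: 1.002
gripper_force: 0.0
```

Call:
send_rows(
  commands=[
    [0, 0, 0, -1, -0.05, 0, 1],
    [0, 0, 0, -1, -0.05, 0, 1],
    [0, 0, 0, -1, -0.05, 0, 1],
    [0, 0, 0, -1, -0.05, 0, 1],
    [0, 0, 0, -1, -0.05, 0, 1],
  ],
)

```text
time_s: 2.6
ee_pos: [0.3798, 0.1052, 0.231]
eef_rot: [-1.734, -2.619, 0.0]
contact_force: [-0.6, 0.4, 0.5]
grip_width: 1.0
gripper_force: 0.0
```

Call:
send_rows(
  commands=[
    [0, 0, 0, -1, -0.1, 0.2, 1],
    [0, 0, 0, -1, -0.1, 0.2, 1],
    [0, 0, 0, -1, -0.1, 0.2, 1],
    [0, 0, 0, -1, -0.1, 0.2, 1],
    [0, 0, 0, -1, -0.1, 0.2, 1],
  ],
)

```text
time_s: 3.22
ee_pos: [0.4245, -0.0387, 0.2008]
eef_rot: [-1.734, -2.619, 0.0]
contact_force: [0.3, 0.0, 0.6]
grip_width: 1.0
gripper_force: 0.0
```

Call:
send_rows(
  commands=[
    [0, 0, 0, -1, -0.05, 0.4, 1],
    [0, 0, 0, -1, -0.05, 0.4, 1],
    [0, 0, 0, -1, -0.05, 0.4, 1],
    [0, 0, 0, -1, -0.05, 0.4, 1],
    [0, 0, 0, -1, -0.05, 0, 1],
  ],
)

```text
time_s: 3.85
ee_pos: [0.4755, -0.1791, 0.1517]
eef_rot: [-1.733, -2.617, -0.0]
contact_force: [0.4, 0.3, -0.3]
grip_width: 1.0
gripper_force: 0.0
```

Run:
```python
from h import *
go([.4776,-.183,.15],1.975)
s=status.observe(); print(np.round(s["ee_pos"],4),np.round(s["eef_rot"],4),np.round(s["qvel"],3))
im=optics.snapshot("wrist"); np.save("w1.npy",np.r_[s["ee_pos"],s["eef_rot"]]); cv2.imwrite("pics/w1_raw.png",im[:,:,::-1])
cv2.imwrite("pics/w1.png",cv2.resize(im[:,:,::-1],(800,600),interpolation=cv2.INTER_CUBIC))
```

```text
turn [-0.009 -0.015 -0.019] shift/30mm [-0.146  0.015  0.056] after-turn [-0.146  0.015  0.056] t 3.85 F [ 0.4  0.3 -0.3] w 1.0
[ 0.4755 -0.1791  0.1517] [-1.7330e+00 -2.6167e+00 -1.0000e-04] [-0.295  0.327 -0.389  0.001  0.041 -0.294]
```

View pics/w1.png

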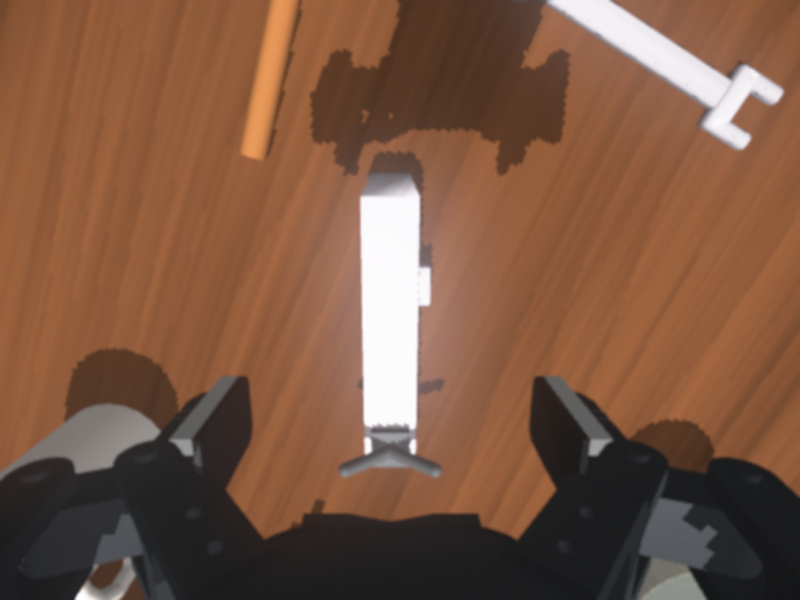

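The wrist picture shows the bar straight below, with the nose up at (390,185), the button at (430,286) and the fork at (390,460). I fit the bar pose from it.

```bash
cat >> h.py <<'E'
def wproj(pose,P):
    c=optics.get_calibration("wrist"); H=c["hand_eye"]
    t=R.from_rotvec(pose[3:]).inv().apply(P-pose[:3]); q=(t-H[:3,3])@H[:3,:3]; q=q@c["mtx"].T
    return q[:,:2]/q[:,2:]
def wfit(pose,M,px,p0):
    f=lambda p:(wproj(pose,world(p,M))-np.array(px)).ravel()
    r=least_squares(f,p0,loss="soft_l1"); return r.x,f(r.x).reshape(-1,2)
E
python3 - <<'E'
from h import *
pose=np.load("w1.npy")
px=np.array([(362,196),(419,196),(430,267),(430,305),(364,428),(416,428),(365,174),(408,174)])*.64-.18
M=[(78,16,32),(78,-16,32),(37,-24,23),(13,-24,23),(-70,16,32),(-70,-16,32),(90,11,27),(90,-11,27)]
p,r=wfit(pose,M[:6],px[:6],[.4824,-.197,1.975]); print(p,np.round(r,1).tolist())
print(np.round(wproj(pose,world(p,M))/.64).tolist())
p2,r=wfit(pose,M[:4]+M[6:],np.r_[px[:4],px[6:]],[.4824,-.197,1.975]); print(p2,np.round(r,1).tolist())
g=world(p2,[(13,0,0)])[0]; print(g); go([g[0],g[1],.03],p2[2]); s=status.observe(); print(s["ee_pos"],s["qvel"])
E
```

```text
[ 0.48246102 -0.20051744  1.96995387] [[-0.8, -0.7], [0.3, -0.6], [0.6, -0.7], [0.0, 0.2], [0.2, 5.1], [-0.5, 5.2]]
[[360.0, 195.0], [419.0, 195.0], [431.0, 266.0], [430.0, 305.0], [364.0, 436.0], [415.0, 436.0], [370.0, 172.0], [410.0, 172.0]]
[ 0.48291115 -0.2011246   1.98305682] [[-1.8, 0.4], [-0.7, -0.0], [0.3, -0.2], [0.0, 0.6], [2.1, -0.2], [0.3, -0.5]]
[ 0.47770229 -0.18921377  0.        ]
turn [-0.003  0.009 -0.073] shift/30mm [-0.196 -0.064  4.093] after-turn [-0.202 -0.068  4.092] t 3.9 F [-0.6 -2.7  0.4] w 1.0
[ 0.47715204 -0.18284808  0.15277095] [ 0.02961416 -0.04680135  0.02901007  0.0064981   0.00651173  0.05487539]
```

Call:
send_rows(
  commands=[
    [0, 0, 0, -0.1, -0.05, 0.7, 1],
    [0, 0, 0, 0, 0, 0.7, 1],
    [0, 0, 0, 0, 0, 0.6, 1],
    [0, 0, 0, 0, 0, 0, 1],
    [0, 0, 0, 0, 0, 0, 1],
  ],
)

```text
time_s: 4.53
ee_pos: [0.4763, -0.1823, 0.0938]
eef_rot: [1.734, 2.619, -0.0]
contact_force: [-0.5, 0.3, 0.3]
grip_width: 1.003
gripper_force: 0.0
```

Run:
```python
from h import *
s=status.observe(); print(np.round(s["ee_pos"],4),np.round(s["eef_rot"],4),np.abs(s["qvel"]).max())
im=optics.snapshot("wrist"); np.save("w2.npy",np.r_[s["ee_pos"],s["eef_rot"]])
cv2.imwrite("pics/w2.png",cv2.resize(im[:,:,::-1],(800,600),interpolation=cv2.INTER_CUBIC))
```

```text
[ 0.4763 -0.1823  0.0938] [ 1.734   2.6191 -0.    ] 0.011073244936991461
```

View pics/w2.png

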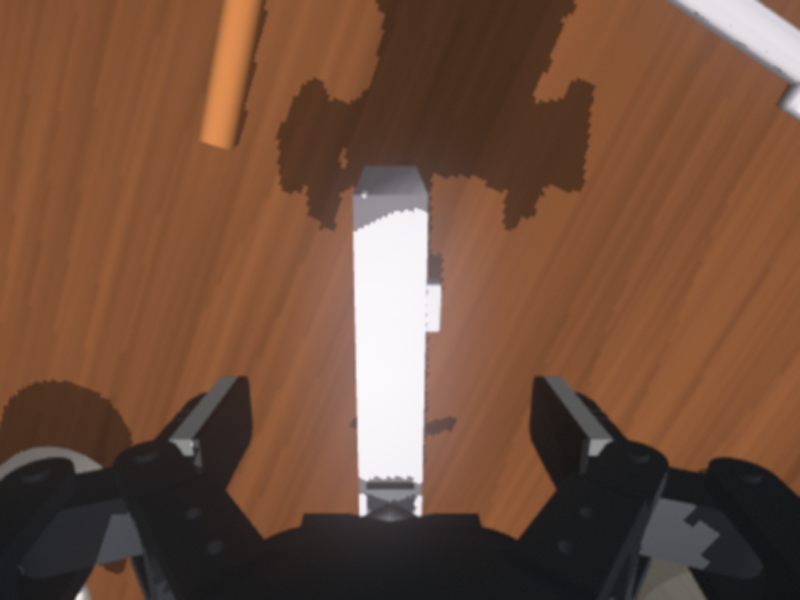

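The bar is still centred, with its shoulder corners at (354,196) and (428,196), the nose edge at y=166, and the button at (441,284–332). I refit.

Run:
```python
from h import *
pose=np.load("w2.npy")
px=np.array([(354,196),(428,196),(441,284),(441,332),(359,480),(422,480),(364,166),(418,166)])*.64-.18
M=[(78,16,32),(78,-16,32),(37,-24,23),(13,-24,23),(-66,16,32),(-66,-16,32),(90,11,27),(90,-11,27)]
for idx in ([0,1,2,3],[2,3],[0,1,2,3,6,7]):
    p,r=wfit(pose,[M[i] for i in idx],px[idx],[.4824,-.197,1.975]); print(p,np.round(r,1).tolist())
g=world(p,[(13,0,0)])[0]; print(g); go([g[0],g[1],.002],p[2])
print(np.round(wproj(pose,world(p,M))/.64).tolist())
```

```text
[ 0.48299008 -0.20115733  1.97391683] [[-0.8, -0.3], [0.2, -0.4], [0.8, 0.3], [-0.1, 0.7]]
[ 0.48350416 -0.20122316  2.00147757] [[-0.0, -0.2], [0.0, 0.2]]
[ 0.48295473 -0.20116195  1.97229701] [[-0.7, -0.4], [0.3, -0.4], [0.8, 0.3], [-0.1, 0.8], [0.6, -0.0], [-1.0, -0.0]]
[ 0.47787433 -0.18919576  0.        ]
turn [ 0.004  0.007 -0.002] shift/30mm [-0.22  -0.049  3.073] after-turn [-0.224 -0.047  3.072] t 4.58 F [1.1 0.  0.8] w 1.001
[[353.0, 195.0], [428.0, 195.0], [442.0, 284.0], [441.0, 333.0], [359.0, 486.0], [422.0, 486.0], [365.0, 166.0], [416.0, 166.0]]
```

Call:
send_rows(
  commands=[
    [0, 0, 0, -0.2, -0.05, 0.8, 1],
    [0, 0, 0, 0, 0, 0.8, 1],
    [0, 0, 0, 0, 0, 0.8, 1],
    [0, 0, 0, 0, 0, 0.5, 1],
    [0, 0, 0, 0, 0, 0.13, 1],
  ],
)

```text
time_s: 5.2
ee_pos: [0.4769, -0.1882, 0.0021]
eef_rot: [-1.734, -2.619, -0.0]
contact_force: [0.1, -0.3, 0.4]
grip_width: 1.0
gripper_force: 0.0
```

Call:
send_rows(
  commands=[
    [0, 0, 0, 0, 0, 0, 0.6],
    [0, 0, 0, 0, 0, 0, 0.5],
    [0, 0, 0, 0, 0, 0, 0.4],
    [0, 0, 0, 0, 0, 0, 0.3],
    [0, 0, 0, 0, 0, 0, 0.2],
  ],
  squeeze=60,
)

```text
time_s: 5.82
ee_pos: [0.4775, -0.1893, 0.004]
eef_rot: [1.733, 2.618, -0.002]
contact_force: [-4.3, -0.5, 9.3]
grip_width: 0.365
gripper_force: 61.3
```

Call:
send_rows(
  commands=[
    [0, 0, 0, 0, 0, 0, 0],
    [0, 0, 0, 0, 0, 0, 0],
    [0, 0, 0, 0, 0, 0, 0],
    [0, 0, 0, 0, 0, 0, 0],
    [0, 0, 0, 0, 0, 0, 0],
  ],
  squeeze=60,
)

```text
time_s: 6.45
ee_pos: [0.4775, -0.1893, 0.004]
eef_rot: [1.733, 2.618, -0.002]
contact_force: [-3.6, -0.8, 10.0]
grip_width: 0.369
gripper_force: 61.3
```

Call:
send_rows(
  commands=[
    [0, 0, 0, 0, 0, -0.2, 0],
    [0, 0, 0, 0, 0, -0.5, 0],
    [0, 0, 0, 0, 0, -0.5, 0],
    [0, 0, 0, 0, 0, -0.5, 0],
    [0, 0, 0, 0, 0, -0.3, 0],
  ],
)

```text
time_s: 7.08
ee_pos: [0.4775, -0.1886, 0.0639]
eef_rot: [1.733, 2.618, -0.0]
contact_force: [0.7, -0.4, -4.3]
grip_width: 0.363
gripper_force: 59.9
```

Call:
send_rows(
  commands=[
    [0, 0, 0.56, 0, 0, 0, 0],
    [0, 0, 0.56, 0, 0, 0, 0],
    [0, 0, 0.56, 0, 0, 0, 0],
    [0, 0, 0.56, 0, 0, 0, 0],
    [0, 0, 0.55, 0, 0, 0, 0],
  ],
)

```text
time_s: 7.7
ee_pos: [0.4769, -0.1882, 0.0627]
eef_rot: [-2.318, -2.12, -0.0]
contact_force: [-0.6, 0.2, -4.3]
grip_width: 0.368
gripper_force: 59.9
```

Run:
```python
from h import *
rec=[.4966,.1668,1.487]; g=world(rec,[(-164,0,58)])[0]; print(g); go(g,rec[2]); print(status.observe()["ee_pos"])
```

```text
[0.48287348 0.00337545 0.058     ]
turn [-0.   -0.   -0.03] shift/30mm [ 6.379 -0.37   0.155] after-turn [ 6.381 -0.336  0.155] t 7.7 F [-0.6  0.2 -4.3] w 0.368
[ 0.47690926 -0.18821683  0.0626504 ]
```

Call:
send_rows(
  commands=[
    [0, 0, -0.03, 1, -0.07, 0, 0],
    [0, 0, 0, 1, -0.07, 0, 0],
    [0, 0, 0, 1, -0.07, 0, 0],
    [0, 0, 0, 1, -0.07, 0, 0],
    [0, 0, 0, 1, -0.06, 0, 0],
  ],
)

```text
time_s: 8.32
ee_pos: [0.479, -0.037, 0.0627]
eef_rot: [2.309, 2.13, 0.0]
contact_force: [0.1, -0.1, -3.2]
grip_width: 0.364
gripper_force: 59.8
```

Call:
send_rows(
  commands=[
    [0, 0, 0, 0.6, 0, 0, 0],
    [0, 0, 0, 0.4, 0, 0, 0],
    [0, 0, 0, 0, 0, 0, 0],
    [0, 0, 0, 0, 0, 0, 0],
    [0, 0, 0, 0, 0, 0, 0],
  ],
)

```text
time_s: 8.95
ee_pos: [0.4815, -0.0087, 0.0624]
eef_rot: [2.31, 2.129, -0.0]
contact_force: [-0.1, -0.2, -4.4]
grip_width: 0.365
gripper_force: 59.8
```

Run:
```python
from h import *
s=status.observe(); print(np.round(s["ee_pos"],4),np.round(s["eef_rot"],4),np.abs(s["qvel"]).max())
im=optics.snapshot("wrist"); np.save("w3.npy",np.r_[s["ee_pos"],s["eef_rot"]])
cv2.imwrite("pics/w3.png",cv2.resize(im[:,:,::-1],(800,600),interpolation=cv2.INTER_CUBIC))
im=optics.snapshot("scene"); cv2.imwrite("pics/s3.png",im[:,:,::-1])
```

```text
[ 0.4815 -0.0087  0.0624] [ 2.3101e+00  2.1289e+00 -1.0000e-04] 0.001738438490541189
```

View pics/w3.png

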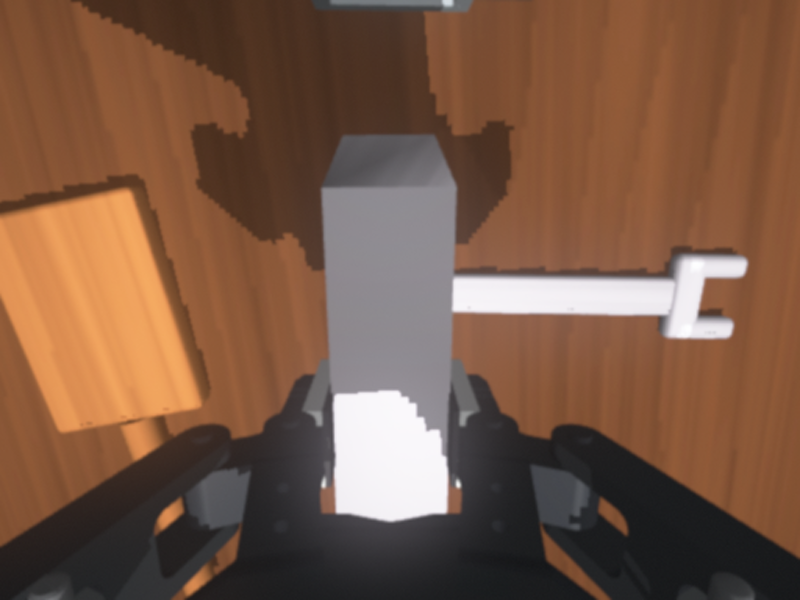

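The bar is held centred, with shoulders at (324,187) and (456,187) and the nose edge at y=135. The button is hidden under the right pad. The mouth's top edge shows at x 315–470 and is laterally aligned. I fit the bar in the hand and check its pitch.

Run:
```python
from h import *
c=optics.get_calibration("wrist"); H=c["hand_eye"]
def tp(P): q=(P-H[:3,3])@H[:3,:3]; q=q@c["mtx"].T; return q[:,:2]/q[:,2:]
px=np.array([(324,187),(456,187),(343,135),(433,135)])*.64-.18
M=np.array([(78,16,32),(78,-16,32),(90,11,27),(90,-11,27)])/1e3*[1,-1,-1]
def f(p): return np.r_[(tp(R.from_rotvec([0,p[4],p[3]]).apply(M-[.013,0,-.020])+[p[0],p[1],p[2]])-px).ravel(), (p[2]+.016)/.002,p[4]/.03]
r=least_squares(f,[0,0,-.016,0,0]); print(np.round(r.x,4),np.round(r.fun,1)) # bar point (13,0,20) in tool; expect 0,0,-.016
x=r.x; tip=R.from_rotvec([0,x[4],x[3]]).apply(np.array([.09,0,-.016])-[.013,0,-.020])+x[:3]; print("tip in tool",tip)
s=np.load("w3.npy"); w=R.from_rotvec(s[3:]).apply(tip)+s[:3]; print("tip world",w)
rec=[.4966,.1668,1.487]; m=world(rec,[(-62.5,0,70)])[0]; print("mouth",m,"delta in rec axes",R.from_rotvec([0,0,rec[2]]).inv().apply(m-w)*1e3)
# receiver mouth edges in wrist: top corners predicted
P=world(rec,[(-62.5,22.5,92.5),(-62.5,-22.5,92.5),(-62.5,22.5,47.5),(-62.5,-22.5,47.5)]); print(np.round(wproj(s,P)/.64))
```

```text
[-0.0012 -0.0011 -0.0147 -0.0061 -0.0122] [-1.1  0.  -0.  -0.5  0.4  0.4  0.7  0.1  0.6 -0.4]
tip in tool [ 0.07576107 -0.00159832 -0.00977174]
tip world [0.48611618 0.06690322 0.07216437]
mouth [0.49136886 0.1045193  0.07      ] delta in rec axes [37.92373086 -2.08584696 -2.16437398]
[[288. -66.]
 [510. -66.]
 [320.   8.]
 [473.   8.]]
```

Call:
send_rows(
  commands=[
    [0, 0, 0, 0.3, 0.03, 0.1, 0],
    [0, 0, 0, 0.3, 0, 0, 0],
    [0, 0, 0, 0.3, 0, 0, 0],
    [0, 0, 0, 0.3, 0, 0, 0],
    [0, 0, 0, 0.3, 0, 0, 0],
  ],
)

```text
time_s: 9.68
ee_pos: [0.486, 0.0375, 0.0594]
eef_rot: [2.309, 2.13, 0.0]
contact_force: [0.3, 0.2, -3.7]
grip_width: 0.359
gripper_force: 59.8
```

Call:
send_rows(
  commands=[
    [0, 0, 0, 0.15, 0, 0, 0],
    [0, 0, 0, 0.15, 0, 0, 0],
    [0, 0, 0, 0.1, 0, 0, 0],
    [0, 0, 0, 0.1, 0, 0, 0],
    [0, 0, 0, 0, 0, 0, 0],
  ],
)

```text
time_s: 10.3
ee_pos: [0.4871, 0.0519, 0.0593]
eef_rot: [-2.309, -2.13, -0.0]
contact_force: [0.6, 0.7, -5.5]
grip_width: 0.362
gripper_force: 59.7
```

Run:
```python
from h import *
s=status.observe(); print({k:np.round(s[k],4).tolist() for k in("time_s","ee_pos","contact_force","moment","grip_width")})
im=optics.snapshot("wrist"); np.save("w4.npy",np.r_[s["ee_pos"],s["eef_rot"]])
cv2.imwrite("pics/w4.png",cv2.resize(im[:,:,::-1],(800,600),interpolation=cv2.INTER_CUBIC))
im=optics.snapshot("scene"); cv2.imwrite("pics/s4.png",cv2.resize(im[140:290,180:380,::-1],(800,600),interpolation=cv2.INTER_CUBIC))
```

```text
{'time_s': 10.3, 'ee_pos': [0.4871, 0.0519, 0.0593], 'contact_force': [0.5583, 0.7393, -5.4869], 'moment': [0.0858, -0.0176, -0.0079], 'grip_width': 0.3617}
```

View pics/w4.png

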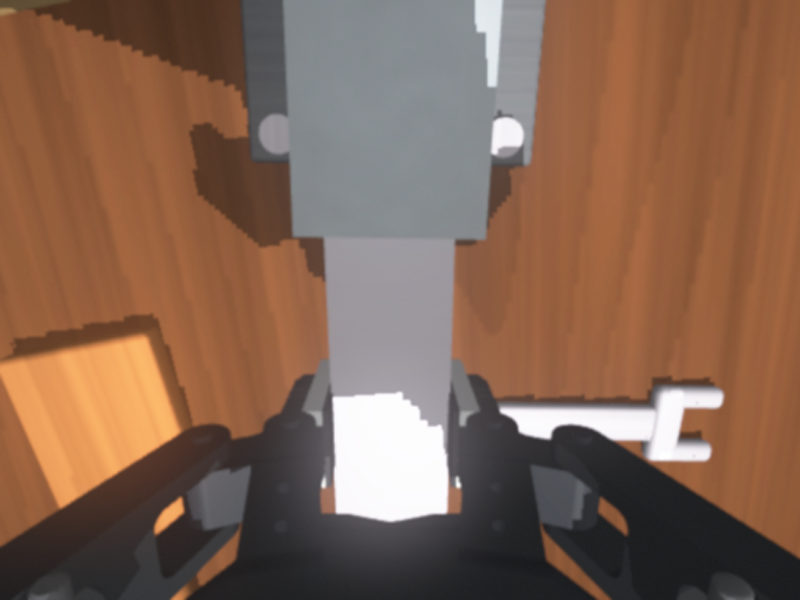

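The nose is inside and centred: the receiver's mouth edge spans 292–486 at y=237 and the bar 326–455. About 42 mm is left before the pads meet the mouth.

Call:
send_rows(
  commands=[
    [0, 0, 0, 0.2, -0.01, 0, 0],
    [0, 0, 0, 0.2, 0, 0, 0],
    [0, 0, 0, 0.2, 0, 0, 0],
    [0, 0, 0, 0.2, 0, 0, 0],
    [0, 0, 0, 0.1, 0, 0, 0],
  ],
)

```text
time_s: 11.02
ee_pos: [0.489, 0.0791, 0.0594]
eef_rot: [-2.309, -2.131, 0.0]
contact_force: [0.6, 0.0, -5.0]
grip_width: 0.363
gripper_force: 59.7
```

Call:
send_rows(
  commands=[
    [0, 0, 0, 0.1, 0, 0, 0],
    [0, 0, 0, 0.1, 0, 0, 0],
    [0, 0, 0, 0.1, 0, 0, 0],
    [0, 0, 0, 0.1, 0, 0, 0],
    [0, 0, 0, 0, 0, 0, 0],
  ],
)

```text
time_s: 11.65
ee_pos: [0.49, 0.091, 0.0594]
eef_rot: [-2.309, -2.13, -0.0]
contact_force: [-0.6, 0.4, -6.6]
grip_width: 0.361
gripper_force: 59.7
```

Run:
```python
from h import *
s=status.observe(); print({k:np.round(s[k],4).tolist() for k in("time_s","ee_pos","contact_force","moment","grip_width")})
im=optics.snapshot("wrist"); np.save("w5.npy",np.r_[s["ee_pos"],s["eef_rot"]])
a=cv2.resize(im[:,:,::-1],(800,600),interpolation=cv2.INTER_CUBIC)[200:560,200:600]
im=optics.snapshot("scene"); b=cv2.resize(im[170:260,250:350,::-1],(400,360),interpolation=cv2.INTER_CUBIC)
cv2.imwrite("pics/w5.png",np.hstack([a,b]))
```

```text
{'time_s': 11.65, 'ee_pos': [0.49, 0.091, 0.0594], 'contact_force': [-0.6181, 0.3979, -6.5583], 'moment': [0.0622, 0.0326, -0.0122], 'grip_width': 0.3606}
```

View pics/w5.png

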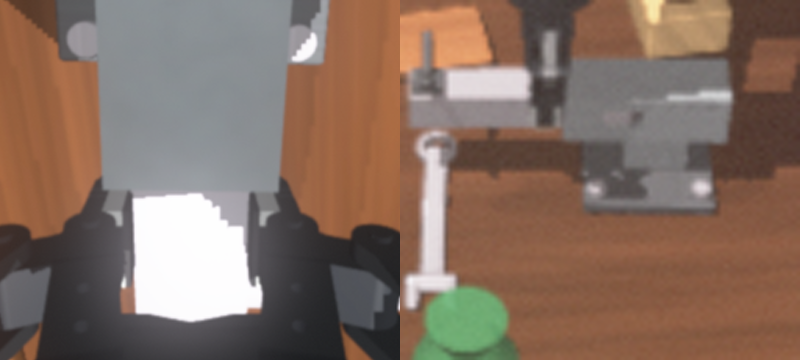

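Call:
send_rows(
  commands=[
    [0, 0, 0, 0.05, 0, 0, 0],
    [0, 0, 0, 0.05, 0, 0, 0],
    [0, 0, 0, 0, 0, 0, 0],
    [0, 0, 0, 0, 0, 0, 0.42],
    [0, 0, 0, 0, 0, 0, 0.5],
  ],
)

```text
time_s: 12.38
ee_pos: [0.4912, 0.0936, 0.0601]
eef_rot: [2.308, 2.129, 0.002]
contact_force: [0.8, 1.1, 0.4]
grip_width: 0.503
gripper_force: 0.0
```

Call:
send_rows(
  commands=[
    [0, 0, 0, 0, 0, 0, 0.75],
    [0, 0, 0, 0, 0, 0, 0.75],
    [0, 0, 0, -0.3, 0, 0, 0.75],
    [0, 0, 0, -0.4, 0, 0, 0.75],
    [0, 0, 0, -0.4, 0, 0, 0.75],
  ],
)

```text
time_s: 13.0
ee_pos: [0.4875, 0.0596, 0.0594]
eef_rot: [2.309, 2.13, -0.0]
contact_force: [0.4, -0.6, 0.3]
grip_width: 0.751
gripper_force: 0.0
```

Call:
send_rows(
  commands=[
    [0, 0, 0, -0.4, 0, 0, 0.75],
    [0, 0, 0, -0.4, 0, 0, 0.75],
    [0, 0, 0, 0, 0, 0, 0.75],
    [0, 0, 0, 0, 0, 0, 0.75],
    [0, 0, 0, 0, 0, 0, 0.75],
  ],
)

```text
time_s: 13.62
ee_pos: [0.4857, 0.0371, 0.0594]
eef_rot: [-2.309, -2.13, -0.0]
contact_force: [-0.0, 0.1, -0.0]
grip_width: 0.753
gripper_force: 0.0
```

Run:
```python
from h import *
s=status.observe(); print({k:np.round(s[k],4).tolist() for k in("time_s","ee_pos","contact_force","moment","grip_width")})
im=optics.snapshot("wrist"); np.save("w6.npy",np.r_[s["ee_pos"],s["eef_rot"]])
a=cv2.resize(im[:,:,::-1],(800,600),interpolation=cv2.INTER_CUBIC)[60:560,200:600]
im=optics.snapshot("scene"); b=cv2.resize(im[160:260,250:330,::-1],(400,500),interpolation=cv2.INTER_CUBIC)
cv2.imwrite("pics/w6.png",np.hstack([a,b]))
```

```text
{'time_s': 13.625, 'ee_pos': [0.4857, 0.0371, 0.0594], 'contact_force': [-0.0008, 0.0595, -0.022], 'moment': [0.0195, 0.028, 0.0026], 'grip_width': 0.7533}
```

View pics/w6.png

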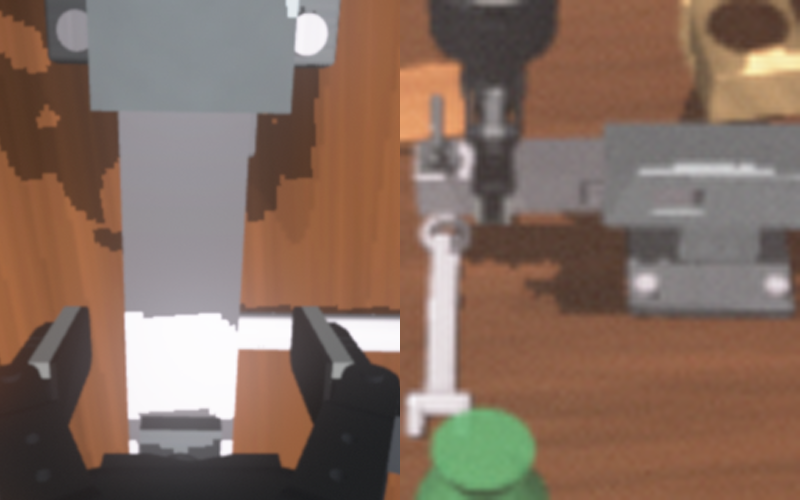

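The bar stayed in. The button's tail shows just outside the mouth at crop (252,130), and the bar sags about 0.055 rad, judged from its edge widths. I tilt to match, regrip near x=-43, then level it.

Call:
send_rows(
  commands=[
    [0, 0.3, 0, 0, 0, 0.1, 0.75],
    [0, 0, 0, 0, 0, 0.07, 0.75],
    [0, 0, 0, 0, 0, 0, 0.45],
    [0, 0, 0, 0, 0, 0, 0.3],
    [0, 0, 0, 0, 0, 0, 0],
  ],
  squeeze=60,
)

```text
time_s: 14.35
ee_pos: [0.4851, 0.0371, 0.0544]
eef_rot: [-2.281, -2.106, -0.058]
contact_force: [-4.0, 0.2, 4.0]
grip_width: 0.367
gripper_force: 59.6
```

Call:
send_rows(
  commands=[
    [0, 0, 0, 0, 0, 0, 0],
    [0, 0, 0, 0, 0, 0, 0],
    [0, -0.1, 0, 0, 0, -0.05, 0],
    [0, -0.1, 0, 0, 0, -0.05, 0],
    [0, -0.1, 0, 0, 0, -0.05, 0],
  ],
)

```text
time_s: 14.98
ee_pos: [0.485, 0.0368, 0.0583]
eef_rot: [-2.309, -2.13, 0.003]
contact_force: [-3.0, -0.7, -4.3]
grip_width: 0.365
gripper_force: 59.5
```

Call:
send_rows(
  commands=[
    [0, 0, 0, 0, 0, 0, 0],
    [0, 0, 0, 0, 0, 0, 0],
    [0, 0, 0, 0, 0, 0, 0],
    [0, 0, 0, 0, 0, 0, 0],
    [0, 0, 0, 0, 0, 0, 0],
  ],
)

```text
time_s: 15.6
ee_pos: [0.4851, 0.0368, 0.0584]
eef_rot: [-2.308, -2.129, 0.001]
contact_force: [-5.0, 0.6, -5.2]
grip_width: 0.364
gripper_force: 59.7
```

Run:
```python
from h import *
s=status.observe(); print({k:np.round(s[k],4).tolist() for k in("time_s","ee_pos","eef_rot","contact_force","moment","grip_width")})
go([.49,.0943,.0594],1.487)
```

```text
{'time_s': 15.6, 'ee_pos': [0.4851, 0.0368, 0.0584], 'eef_rot': [-2.3084, -2.1294, 0.0011], 'contact_force': [-5.0201, 0.6003, -5.1713], 'moment': [-0.2218, 0.8698, 0.2427], 'grip_width': 0.364}
turn [-0.007 -0.001  0.018] shift/30mm [ 1.922  0.009 -0.032] after-turn [ 1.922  0.002 -0.033] t 15.6 F [-5.   0.6 -5.2] w 0.364
```

Call:
send_rows(
  commands=[
    [0, 0, 0, 0.1, 0, 0, 0],
    [0, 0, 0, 0.15, 0, 0, 0],
    [0, 0, 0, 0.15, 0, 0, 0],
    [0, 0, 0, 0.15, 0, 0, 0],
    [0, 0, 0, 0.1, 0, 0, 0],
  ],
)

```text
time_s: 16.23
ee_pos: [0.4869, 0.0556, 0.0586]
eef_rot: [2.309, 2.13, -0.002]
contact_force: [-5.4, -4.2, -4.0]
grip_width: 0.366
gripper_force: 59.6
```

Call:
send_rows(
  commands=[
    [0, 0, 0, 0.1, 0, 0, 0],
    [0, 0, 0, 0.15, 0, 0, 0],
    [0, 0, 0, 0.15, 0, 0, 0],
    [0, 0, 0, 0.15, 0, 0, 0],
    [0, 0, 0, 0.1, 0, 0, 0],
  ],
)

```text
time_s: 16.85
ee_pos: [0.4887, 0.075, 0.0587]
eef_rot: [2.309, 2.13, -0.002]
contact_force: [-4.8, -4.3, -4.1]
grip_width: 0.365
gripper_force: 59.7
```

Call:
send_rows(
  commands=[
    [0, 0, 0, 0.05, 0, 0, 0],
    [0, 0, 0, 0.05, 0, 0, 0],
    [0, 0, 0, 0.05, 0, 0, 0],
    [0, 0, 0, 0.05, 0, 0, 0],
    [0, 0, 0, 0, 0, 0, 0],
  ],
)

```text
time_s: 17.48
ee_pos: [0.4898, 0.0817, 0.059]
eef_rot: [2.309, 2.13, 0.001]
contact_force: [0.9, -0.0, -5.6]
grip_width: 0.362
gripper_force: 60.1
```

Run:
```python
from h import *
s=status.observe(); print({k:np.round(s[k],4).tolist() for k in("time_s","ee_pos","eef_rot","contact_force","moment","grip_width")})
im=optics.snapshot("wrist"); np.save("w7.npy",np.r_[s["ee_pos"],s["eef_rot"]])
a=cv2.resize(im[:,:,::-1],(800,600),interpolation=cv2.INTER_CUBIC)[60:560,200:600]
im=optics.snapshot("scene"); b=cv2.resize(im[160:235,265:325,::-1],(400,500),interpolation=cv2.INTER_CUBIC)
cv2.imwrite("pics/w7.png",np.hstack([a,b]))
```

```text
{'time_s': 17.475, 'ee_pos': [0.4898, 0.0817, 0.059], 'eef_rot': [2.3087, 2.1297, 0.0013], 'contact_force': [0.8917, -0.0178, -5.5709], 'moment': [-0.1888, 0.0972, -0.0131], 'grip_width': 0.3618}
```

View pics/w7.png

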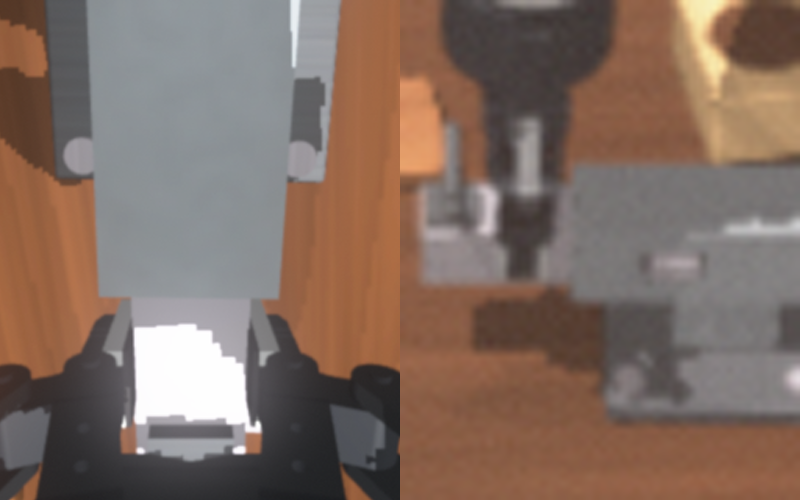

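The button shows in the window at (675,263), nearly centred, and the side force fell from 5 N to about 1 N, so it has popped out. I let go and rise straight up.

Call:
send_rows(
  commands=[
    [0, 0, 0, 0, 0, 0, 0.45],
    [0, 0, 0, 0, 0, 0, 0.75],
    [0, 0, 0, 0, 0, 0, 0.8],
    [0, 0, 0, 0, 0, 0, 0.8],
    [0, 0, 0, 0, 0, -0.2, 0.8],
  ],
)

```text
time_s: 18.2
ee_pos: [0.4889, 0.0816, 0.0646]
eef_rot: [-2.309, -2.13, 0.001]
contact_force: [-0.2, 0.5, 0.5]
grip_width: 0.802
gripper_force: 0.0
```

Call:
send_rows(
  commands=[
    [0, 0, 0, 0, 0, -0.6, 0.8],
    [0, 0, 0, 0, 0, -1, 0.8],
    [0, 0, 0, 0, 0, -1, 0.8],
    [0, 0, 0, 0, 0, -1, 0.8],
    [0, 0, 0, 0, 0, -1, 0.8],
  ],
)

```text
time_s: 18.82
ee_pos: [0.4893, 0.0816, 0.2042]
eef_rot: [2.309, 2.13, 0.001]
contact_force: [0.9, -0.2, 0.0]
grip_width: 0.797
gripper_force: 0.0
```

Call:
send_rows(
  commands=[
    [0, 0, 0, -0.8, 0, -0.3, 0.8],
    [0, 0, 0, -0.8, 0, 0, 0.8],
    [0, 0, 0, -0.5, 0, 0, 0.8],
    [0, 0, 0, 0, 0, 0, 0.8],
    [0, 0, 0, 0, 0, 0, 0.8],
  ],
)

```text
time_s: 19.45
ee_pos: [0.4841, 0.0192, 0.2116]
eef_rot: [-2.309, -2.13, -0.0]
contact_force: [-0.3, -0.1, -0.2]
grip_width: 0.803
gripper_force: 0.0
```

Run:
```python
from h import *
s=status.observe(); print({k:np.round(s[k],4).tolist() for k in("time_s","ee_pos","contact_force")})
a=cv2.resize(optics.snapshot("wrist")[:,:,::-1],(400,300))
im=optics.snapshot("scene"); b=cv2.resize(im[165:225,265:345,::-1],(400,300),interpolation=cv2.INTER_CUBIC)
c=cv2.resize(im[:,:,::-1],(400,300))
im=optics.snapshot("top"); d=cv2.resize(im[160:220,140:220,::-1],(400,300),interpolation=cv2.INTER_CUBIC)
cv2.imwrite("pics/w8.png",np.vstack([np.hstack([a,b]),np.hstack([c,d])]))
```

```text
{'time_s': 19.45, 'ee_pos': [0.4841, 0.0192, 0.2116], 'contact_force': [-0.2586, -0.1373, -0.1863]}
```

View pics/w8.png

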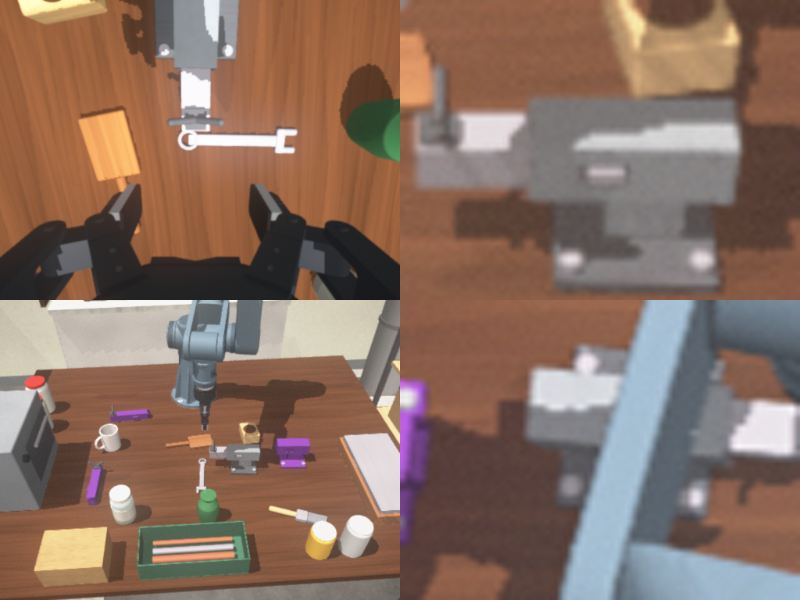

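The bar sits in the receiver and the button fills the window at (605,173). The vase and jar are upright and the arm is clear, so I hand in.

```bash
python3 -c "
from bench import ticket
print(ticket.finish_job())"
```

```text
the job is handed in; nothing more can be done
None
```

The job is handed in at about 19.5 s: the bar is in the receiver with its button showing in the window, the gripper has let go and is clear, and the vase and jar are still standing.

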